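Angle the column carton past the retaining post into its bay

TASK

Push the long blue column carton into the black three-sided bay, using the fingers only to push and never lifting it: angle its left end in behind the steel post first, then push the right end round until the carton lies flat along the bay's back fence, between the two side cheeks. Leave the vial, the beaker and the small carton alone.

Things in the scene. Friction and masses are not known exactly. Their poses are not given: they have to be found in the camera images.
- carton: long blue closed carton lying flat, 42 mm (its x) by 215 mm (its y) by 32 mm high, about 0.12 kg; origin under its centre. It starts outside the bay on the robot's side of it, its +y end towards the robot's left, and slides freely on the bench
- left_end (a point): centre of the carton's +y end face (the end on the robot's left at the start), 107.5 mm from its centre, 16 mm above the underside
- right_end (a point): centre of the carton's -y end face, 107.5 mm from its centre, 16 mm above the underside
- bay: black three-sided bay fixed to the bench, open at the top and towards the robot, no floor (the bench is its floor). Origin on the bench at the middle of the inner face of its back fence; x points away from the robot, out through the fence, y along the fence to the left. Fence 10 mm thick, inner length 245 mm (y -122.5 to +122.5 mm), 30 mm high; at each end a side cheek 10 mm thick and 30 mm high reaches 35 mm from the fence towards the robot (x 0 to -35 mm)
- post: upright steel post with a red band, 18 mm diameter, 55 mm high, fixed to the bench in front of the left part of the bay; origin at its foot on the axis. Between it and the fence there are 65 to 71 mm, so the carton lies behind it freely but can be got in only at an angle (about 0.15 to 0.4 rad to the fence, left end nearer the fence)
- vial: amber 2 ml sample vial with a green cap, 12 mm wide, 34 mm tall, standing; origin under its centre. To be left alone
- beaker: small clear glass beaker, 47 mm wide, 58 mm tall; origin under its centre. To be left alone
- inserts: small white carton with a red-brown band, 50x55x38 mm; origin under its centre. To be left alone

How it is judged (in metres and radians):
On the way:
1. the carton's left end is in the bay behind the post while its right end is still outside (x of left_end in the frame of bay above -0.055 m and y of left_end in the frame of bay above 0.078 m and x of right_end in the frame of bay below -0.045 m).
At the end, for the whole second after the job is handed in: the carton lies flat and at rest on the bench inside the bay, between the cheeks, with its far long side within 7 mm of the back fence at both ends (x of each of left_end, right_end in the frame of bay above -0.028 m and y of left_end in the frame of bay below 0.125 m and y of right_end in the frame of bay above -0.125 m and height (world z) of carton below 0.004 m and angle between carton's own z axis and vertical below 0.05 rad and linear speed of carton below 0.01 m/s); the robot touches nothing.
It fails at once if the carton is lifted more than 10 mm or tipped more than 0.15 rad (height (world z) of carton above 0.01 m or angle between carton's own z axis and vertical above 0.15 rad).
It fails at once if the vial, beaker or small carton is moved more than 15 mm or knocked over (distance of any of vial, beaker, inserts from where it was at the start of the episode above 0.015 m or angle between any of vial, beaker, inserts's own z axis and vertical above 0.3 rad).
It also fails if it takes over 64 s, if anything falls off the work surface, if the arm or the gripper's body presses on something with over 40 N, if the wrist force passes 120 N, or if a joint passes its speed limit or range.

ROBOT

A 6-joint arm with a two-finger parallel gripper is mounted at the origin on the work surface; the furniture and walls round the work are solid. World frame = base frame: x ahead of the robot, y to its left, z up, the work surface at z = 0. Lengths are in m, angles in degrees, forces in N, time in s.
With the tool pointing down it reaches from about 0.35 to 0.725 m from the base axis. Payload 4.3 kg.
Tool frame: the origin (TCP) lies midway between the tips of the shut fingers; the grasp point (between the pads) lies 19 mm behind it; z points along the fingers, y is the line along which they close (so a half turn about z gives the same grasp; the last joint's range is limited). The gripper opens to 85 mm and grips with 20 to 120 N. Pads are 22 mm wide; open, the fingers measure 114 mm over their backs; the gripper's body (76 mm by 85 mm) begins 54 mm behind the grasp point. The pads swing forward as they close: fully open they stand 13 mm farther back than shut.
Start: joints at [-73.814, 21.618, 4.641, 73.018, 0, 83.68], TCP at [0.22, -0.531, 0.231] pointing down, gripper open.
Joint ranges: [-156.06, 156.06], [-48.1, 94.91], [-58.44, 69.94], [-101.28, 121.22], [-78.64, 73.56], [-180, 180]. Speed limits (degrees/s): [147.25, 147.25, 180, 180, 180, 180].

INTERFACE

Orientations are given as a 3x3 rotation matrix whose columns are the frame's x, y, z axes.
In Python, from plant import r, eyes, order gives the robot as it stands.
- The arm moves only by the tool send_rows, never from a script. Its argument "increments" is a list of rows, each an object with "gripper": the opening, from 0 (shut) to 1 (fully open); "slide": the shift along the world's x, y, z in m, a list of three; "turn": the turn about the world's z in rad. In form: [{"gripper": gripper, "slide": [tx, ty, tz], "turn": turn}, ...]. A call has 1 to 12 rows; each row is the pose to reach, as a shift and turn from the pose commanded when the call began; what a row does not reach only later rows make up. A row lasts 1/10 s, in which the tool goes at most 50 mm and 8.59 degrees, less where a joint would pass 70% of its speed; a pose out of reach is approached as far as the arm can. A call with a gripper value outside its range is refused whole. The fingers move at their own pace and stop on an object; "newtons" is the grip in N (left out, the last holds). Time passes only in rows, so rows that repeat a pose let the fingers close. It gives the time, the measured TCP pose, the force, the opening and the grip force at its end, in the units of the state.
- r.read_state(): the state, without advancing time (a new reading comes with each control period).
- eyes.grab_frame(name): name is "scene" or "top"; returns a dict with "pixels" (384x512x3 uint8, blue, green, red), "fx", "fy", "cx", "cy" (pixels), "distortion" ([k1, k2, p1, p2, k3] as OpenCV has them; the pictures are not rectified), "R" (3x3) and "t" (3): a world point X has camera coordinates R X + t. Camera axes: x right, y down, z forward; pixel columns grow to the right and rows downward; lengths in m; the calibration is good to about 2 mm. A picture is of the moment at which its call begins. There is no depth.
- order.hand_in(): hands the job in; it is judged then, once.
The state is a dict: "t": time; "qpos": joint angles; "joint_velocities": joint speeds; "tau": joint torques, N m; "eef_pos": TCP position; "ee_rot": TCP orientation; "wrist_force": force on the tool from outside, world axes, zero at the start; "ft_torque": the same for the moment, N m; "width": opening from 0.0 (shut) to 1.0 (fully open); "grasp_force": force on a finger pad.
Only numpy, scipy, OpenCV 4.12 (cv2) and the standard library are available. Lean on these libraries where they do the work, as an engineer would, in place of code of your own. Each camera call takes 0.05 s, during which the arm holds its last target. There are 200 camera calls.

## Working session

There is one attempt and no reset: what is moved stays moved. The work goes in short steps, Python scripts to look and compute and a tool call to move; the robot and the scene stay as the last step left them, time stands still between calls to the robot, and variables do not carry over. Pictures are saved under pics/ and viewed, at most 10 in all, crops included, and the job is handed in when it is done.

Besides the shell and the picture viewer there is one more tool, called after "Emit:" as name(argument=value, ...), one argument or row to a line, values as JSON. send_rows: Moves the arm, as the interface text tells. Its arguments: {"type":"object","properties":{"increments":{"type":"array","items":{"type":"object","properties":{"gripper":{"type":"number"},"slide":{"type":"array","items":{"type":"number"}},"turn":{"type":"number"}}}},"newtons":{"type":"number"}},"required":["increments"]}

```bash
mkdir -p pics; cat > h.py <<'E'
import numpy as np, cv2
from plant import r, eyes, order
def grab(n,f=None):
    d=eyes.grab_frame(n)
    if f: cv2.imwrite('pics/'+f,d["pixels"])
    return d
def K(d): return np.array([[d["fx"],0,d["cx"]],[0,d["fy"],d["cy"]],[0,0,1.]])
def world(d,uv,z):
    n=cv2.undistortPoints(np.array(uv,float).reshape(-1,1,2),K(d),np.array(d["distortion"],float)).reshape(-1,2)
    R=np.array(d["R"]);t=np.array(d["t"]); C=-R.T@t
    ray=np.c_[n,np.ones(len(n))]@R
    return C+ray*((z-C[2])/ray[:,2])[:,None]
def proj(d,X):
    return cv2.projectPoints(np.array(X,float).reshape(-1,1,3),cv2.Rodrigues(np.array(d["R"]))[0],np.array(d["t"],float),K(d),np.array(d["distortion"],float))[0].reshape(-1,2)
E
python3 - <<'E'
from h import *
for n in("top","scene"):
    d=grab(n,n+"0.png"); print(n,-np.array(d["R"]).T@np.array(d["t"]),np.round(d["R"],2).tolist(),d["fx"])
s=r.read_state();print(s["t"],s["eef_pos"],np.round(s["ee_rot"],3).tolist())
E
```

```text
top [ 0.45620498 -0.08315095  1.11061002] [[0.02, -1.0, -0.02], [-0.99, -0.01, -0.11], [0.11, 0.02, -0.99]] 437.3824102079053
scene [0.22118166 0.35236994 0.66445196] [[-0.77, -0.64, -0.02], [-0.46, 0.58, -0.67], [0.44, -0.51, -0.74]] 353.2351682395258
0.1 [ 0.21994184 -0.53063733  0.23044843] [[0.924, 0.383, -0.0], [0.383, -0.924, 0.002], [0.0, -0.002, -1.0]]
```

View pics/top0.png

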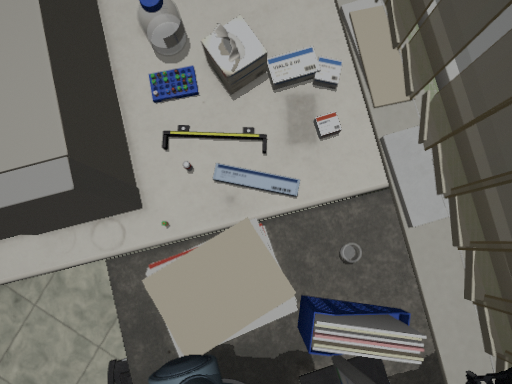

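View pics/scene0.png

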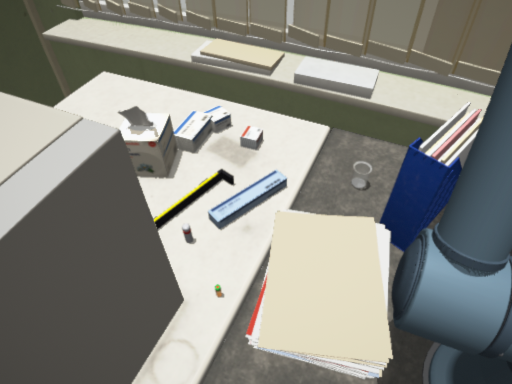

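The top view shows the bay from about (163,130) to (267,150), the post at (187,166), the carton from (213,165) to (300,195), the vial at (165,223), inserts at (327,125) and the beaker at (350,252). I'll enlarge the work area to measure it.

```bash
python3 - <<'E'
import cv2
i=cv2.imread('pics/top0.png')[115:235,150:310]
cv2.imwrite('pics/c0.png',cv2.resize(i,None,fx=5,fy=5,interpolation=cv2.INTER_CUBIC))
E
```

```text
(no output)
```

View pics/c0.png

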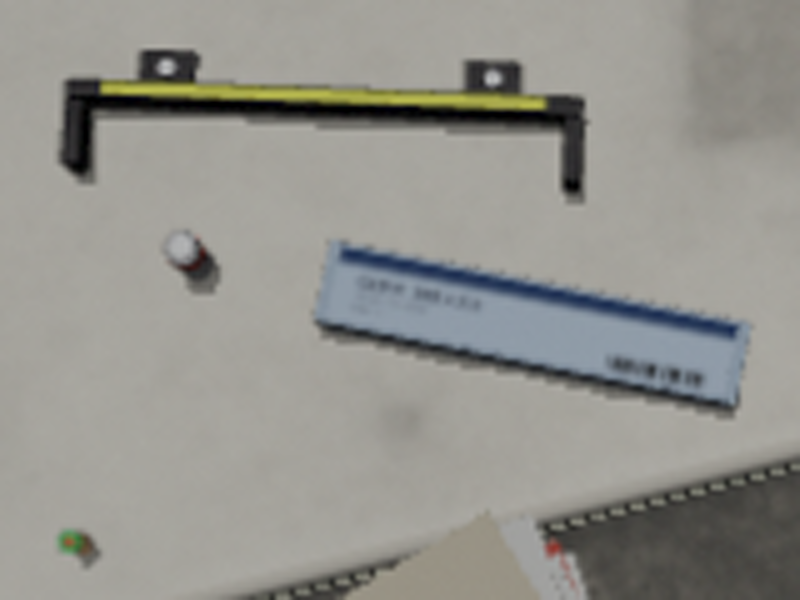

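```bash
cat >> h.py <<'E'
def fit2(P,M):
    "planar rigid fit: M local -> P world; returns th,t,res"
    P=np.array(P)[:,:2];M=np.array(M,float);a=M-M.mean(0);b=P-P.mean(0)
    th=np.arctan2((a[:,0]*b[:,1]-a[:,1]*b[:,0]).sum(),(a*b).sum())
    R=np.array([[np.cos(th),-np.sin(th)],[np.sin(th),np.cos(th)]])
    t=P.mean(0)-R@M.mean(0)
    return th,t,np.round((P-(M@R.T+t))*1e3,1).tolist()
CM=[(.021,.1075),(.021,-.1075),(-.021,-.1075),(-.021,.1075)]
E
python3 - <<'E'
from h import *
d=grab("top")
c=lambda L:np.array(L)/5.+[150-.4,115-.4]
W=world(d,c([(332,243),(748,323),(735,403),(318,323)]),.032);print("carton",W.round(4).tolist());print(fit2(W,CM))
B=world(d,c([(68,80),(583,97),(583,192),(563,192),(65,168)]),.03);print("bay",B.round(4).tolist());print(fit2(B,[(.01,.1325),(.01,-.1325),(-.035,-.1325),(-.035,-.1225),(-.035,.1325)]))
print("inner",world(d,c([(100,95),(545,110)]),.03))
print("post",world(d,c([(184,244)]),.055)); print("vial",world(d,c([(71,543)]),.034))
print("ins,beak",world(d,[(326,121)],.038),world(d,[(351,250)],.058))
print("monitor? (z0,z.3)",world(d,[(140,208),(104,0)],.0),world(d,[(140,208)],.3))
E
```

```text
carton [[0.6459, 0.0289, 0.032], [0.6083, -0.1793, 0.032], [0.5682, -0.173, 0.032], [0.6054, 0.0349, 0.032]]
(np.float64(-0.17707790368211287), array([ 0.60694992, -0.07213379]), [[-0.6, -1.1], [-0.4, 2.4], [0.8, 1.3], [0.2, -2.5]])
bay [[0.7288, 0.166, 0.03], [0.7226, -0.0959, 0.03], [0.6738, -0.0965, 0.03], [0.6737, -0.0865, 0.03], [0.6832, 0.1656, 0.03]]
(np.float64(-0.031310021677971415), array([0.71419351, 0.03449225]), [[0.4, -0.7], [2.6, 2.3], [-1.2, 0.3], [-1.7, 0.4], [-0.2, -2.4]])
inner [[ 0.72112353  0.149254    0.03      ]
 [ 0.71570514 -0.07683436  0.03      ]]
post [[0.64052451 0.09939628 0.055     ]]
vial [[0.49379907 0.15427235 0.034     ]]
ins,beak [[ 0.75602001 -0.24568854  0.038     ]] [[ 0.43596069 -0.30116952  0.058     ]]
monitor? (z0,z.3) [[0.53284534 0.22478076 0.        ]
 [1.10393265 0.35392567 0.        ]] [[0.51214311 0.14160169 0.3       ]]
```

```bash
python3 - <<'E'
from h import *
d=grab("top");e=grab("scene")
print("tcp",proj(d,[(.22,-.531,.231)]),proj(e,[(.22,-.531,.231)]))
# binder top-far corners: triangulate (top uv, scene uv)
def tri(a,b):
    P=[]
    for dd,uv in((d,a),(e,b)):
        n=cv2.undistortPoints(np.array([[uv]],float),K(dd),np.array(dd["distortion"],float)).reshape(2)
        P.append((np.c_[dd["R"],dd["t"]],n.reshape(2,1)))
    X=cv2.triangulatePoints(P[0][0],P[1][0],P[0][1],P[1][1]);return (X[:3]/X[3]).ravel()
print("binder far-left top?",tri((314,317),(409,144)), "left bottom",world(e,[(386,243)],0),world(d,[(303,295),(410,310)],0))
print("line samples",proj(d,[(.33,-.38,.23),(.33,-.38,.3),(.558,-.063,.2)]))
E
python3 - <<'E'
import cv2
i=cv2.imread('pics/top0.png')[224:384,280:512]
cv2.imwrite('pics/c1.png',cv2.resize(i,None,fx=3,fy=3))
E
```

```text
tcp [[486.16224998 363.85647927]] [[504.38902849  98.34215759]]
binder far-left top? [ 0.31768398 -0.1863361   0.26347878] left bottom [[ 0.2875488  -0.17238585  0.        ]] [[ 0.32175239 -0.19299706  0.        ]
 [ 0.2882768  -0.45960892  0.        ]]
line samples [[409.1186923  306.41429623]
 [422.10028661 312.14008817]
 [250.74030643 191.11952901]]
```

View pics/c1.png

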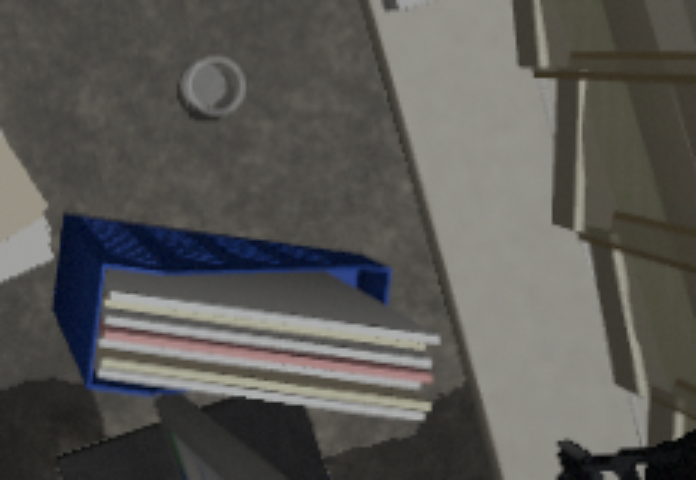

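The crop shows the binder, from about (55,210) to (440,415), beside the direct path. It stands about 0.27 m high or slightly more. I'll lift first, then swing over it.

Emit:
send_rows(
  increments=[
    {"gripper":1,"slide":[0,0,0.04],"turn":0},
    {"gripper":1,"slide":[0,0,0.08],"turn":0},
    {"gripper":1,"slide":[0,0,0.12],"turn":0},
    {"gripper":1,"slide":[0,0,0.16],"turn":0},
    {"gripper":1,"slide":[0.01,0.01,0.19],"turn":0},
    {"gripper":1,"slide":[0.03,0.04,0.2],"turn":-0.08},
    {"gripper":1,"slide":[0.05,0.075,0.2],"turn":-0.16},
    {"gripper":1,"slide":[0.075,0.11,0.2],"turn":-0.24},
    {"gripper":1,"slide":[0.1,0.145,0.2],"turn":-0.32},
    {"gripper":1,"slide":[0.125,0.18,0.2],"turn":-0.4},
    {"gripper":1,"slide":[0.15,0.215,0.2],"turn":-0.48},
    {"gripper":1,"slide":[0.175,0.25,0.2],"turn":-0.569},
  ],
)

```text
t: 1.45
eef_pos: [0.3958, -0.2796, 0.4314]
ee_rot: [[0.984, -0.179, 0.0], [-0.179, -0.984, -0.0], [0.0, 0.0, -1.0]]
wrist_force: [0.2, 0.1, 1.0]
width: 1.001
grasp_force: 0.0
```

Emit:
send_rows(
  increments=[
    {"gripper":1,"slide":[0.025,0.035,0],"turn":0},
    {"gripper":1,"slide":[0.05,0.07,0],"turn":0},
    {"gripper":1,"slide":[0.075,0.105,-0.01],"turn":0},
    {"gripper":1,"slide":[0.1,0.14,-0.03],"turn":0},
    {"gripper":1,"slide":[0.125,0.175,-0.06],"turn":0},
    {"gripper":1,"slide":[0.145,0.2,-0.1],"turn":0},
    {"gripper":1,"slide":[0.155,0.218,-0.14],"turn":0},
    {"gripper":1,"slide":[0.155,0.218,-0.18],"turn":0},
    {"gripper":1,"slide":[0.155,0.218,-0.22],"turn":0},
    {"gripper":1,"slide":[0.155,0.218,-0.26],"turn":0},
    {"gripper":1,"slide":[0.155,0.218,-0.3],"turn":0},
    {"gripper":1,"slide":[0.155,0.218,-0.33],"turn":0},
  ],
)

```text
t: 2.65
eef_pos: [0.5486, -0.0628, 0.0987]
ee_rot: [[0.985, -0.175, -0.003], [-0.175, -0.985, 0.001], [-0.003, -0.0, -1.0]]
wrist_force: [-0.4, -0.4, 0.4]
width: 1.0
grasp_force: 0.0
```

```bash
python3 - <<'E'
from h import *
d=grab("top");e=grab("scene")
a=cv2.resize(d["pixels"][100:240,140:320],None,fx=3,fy=3)
b=cv2.resize(e["pixels"][120:300,130:360],(540,420))
cv2.imwrite("pics/c2.png",np.vstack([a[:,:540],b])[:,:540][:600] if 0 else cv2.resize(np.hstack([a,b]),(800,311)))
s=r.read_state();print(s["t"],s["eef_pos"],s["wrist_force"])
E
```

```text
2.75 [ 0.54588014 -0.06225598  0.0967724 ] [-1.29015555 -0.31328474  0.61796628]
```

View pics/c2.png

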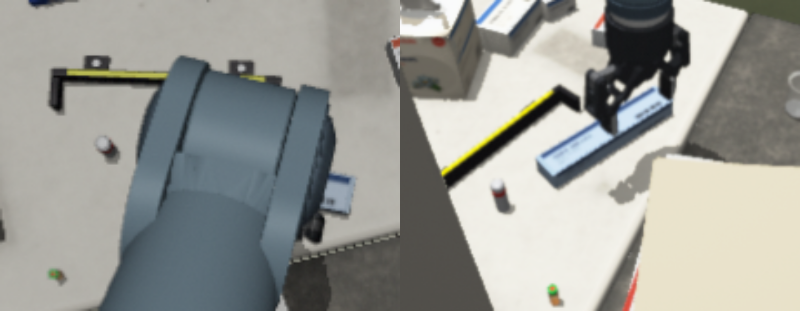

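The arm covers the carton in the top view. In the scene view the open fingers stand over the bench just in front of the carton at about (610,120). I'll descend, then push flat.

Emit:
send_rows(
  increments=[
    {"gripper":1,"slide":[0,0,-0.03],"turn":0},
    {"gripper":1,"slide":[0,0,-0.06],"turn":0},
    {"gripper":1,"slide":[0,0,-0.085],"turn":0},
    {"gripper":1,"slide":[0,0,-0.092],"turn":0},
    {"gripper":1,"slide":[0.007,0,-0.094],"turn":0},
    {"gripper":1,"slide":[0.014,0,-0.094],"turn":0},
    {"gripper":1,"slide":[0.021,0,-0.094],"turn":0},
    {"gripper":1,"slide":[0.026,0,-0.094],"turn":0},
    {"gripper":1,"slide":[0.03,0,-0.094],"turn":0},
    {"gripper":1,"slide":[0.034,0,-0.094],"turn":-0.01},
    {"gripper":1,"slide":[0.038,0,-0.094],"turn":-0.02},
    {"gripper":1,"slide":[0.042,-0.001,-0.094],"turn":-0.03},
  ],
)

```text
t: 3.95
eef_pos: [0.5921, -0.064, 0.0073]
ee_rot: [[0.979, -0.205, -0.0], [-0.205, -0.979, 0.0], [-0.001, -0.0, -1.0]]
wrist_force: [-1.3, 0.4, 0.3]
width: 0.997
grasp_force: 0.4
```

Emit:
send_rows(
  increments=[
    {"gripper":1,"slide":[0.004,0,0],"turn":-0.005},
    {"gripper":1,"slide":[0.008,0,0],"turn":-0.01},
    {"gripper":1,"slide":[0.012,0,0],"turn":-0.018},
    {"gripper":1,"slide":[0.016,-0.001,0],"turn":-0.018},
    {"gripper":1,"slide":[0.02,-0.001,0],"turn":-0.018},
    {"gripper":1,"slide":[0.02,-0.001,0],"turn":-0.018},
    {"gripper":1,"slide":[0.02,-0.001,0],"turn":-0.018},
  ],
)

```text
t: 4.65
eef_pos: [0.6115, -0.0695, 0.0074]
ee_rot: [[0.977, -0.215, 0.001], [-0.215, -0.977, 0.003], [0.0, -0.003, -1.0]]
wrist_force: [-0.4, -0.0, -0.0]
width: 1.002
grasp_force: 0.0
```

```bash
python3 - <<'E'
from h import *
e=grab("scene");s=r.read_state();print(s["t"],s["eef_pos"],s["wrist_force"],np.round(s["ee_rot"],3)[0])
cv2.imwrite("pics/c3.png",cv2.resize(e["pixels"][130:270,120:320],None,fx=4,fy=4,interpolation=cv2.INTER_CUBIC))
np.save("e3.npy",e["pixels"])
E
```

```text
4.7 [ 0.61129126 -0.06939919  0.00737082] [ 0.00974544 -0.13793858 -1.18206532] [ 0.977 -0.215  0.001]
```

View pics/c3.png

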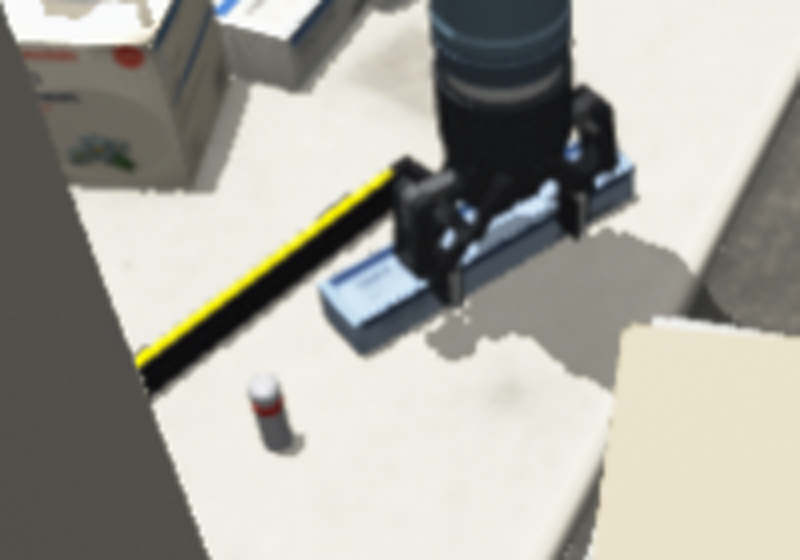

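The fingers lie flat on the carton's near side, and its left end (about (340,310)) is clear of the post (265,410). I'll retreat, turn 90° and go round to the right end.

```bash
python3 -c "
from h import *
print(r.read_state()['qpos'])"
```

```text
[-12.48220823  34.79228449  -8.9008148   46.29695386   0.19611989
 179.94216494]
```

Emit:
send_rows(
  increments=[
    {"gripper":1,"slide":[-0.015,0.003,0],"turn":0},
    {"gripper":1,"slide":[-0.03,0.006,0.01],"turn":0},
    {"gripper":1,"slide":[-0.04,0.008,0.04],"turn":0},
    {"gripper":1,"slide":[-0.05,0.008,0.08],"turn":0},
    {"gripper":1,"slide":[-0.05,0.0,0.12],"turn":0},
    {"gripper":1,"slide":[-0.05,-0.04,0.14],"turn":0},
    {"gripper":1,"slide":[-0.05,-0.08,0.14],"turn":0},
    {"gripper":1,"slide":[-0.05,-0.12,0.14],"turn":0},
    {"gripper":1,"slide":[-0.05,-0.16,0.14],"turn":0},
    {"gripper":1,"slide":[-0.05,-0.19,0.14],"turn":0},
  ],
)

```text
t: 5.7
eef_pos: [0.5609, -0.2618, 0.1476]
ee_rot: [[0.976, -0.216, 0.001], [-0.216, -0.976, 0.003], [0.001, -0.003, -1.0]]
wrist_force: [-0.7, 0.6, -1.1]
width: 1.0
grasp_force: 0.0
```

```bash
python3 - <<'E'
from h import *
s=r.read_state();print(s["t"],s["eef_pos"],s["qpos"])
d=grab("top")
cv2.imwrite("pics/c4.png",cv2.resize(d["pixels"][115:235,150:310],None,fx=5,fy=5,interpolation=cv2.INTER_CUBIC))
E
```

```text
5.7 [ 0.56092654 -0.26176187  0.14755492] [-3.09671707e+01  2.86197889e+01  2.98140513e+00  6.43756178e+01
  1.60816462e-01  1.61532514e+02]
```

View pics/c4.png

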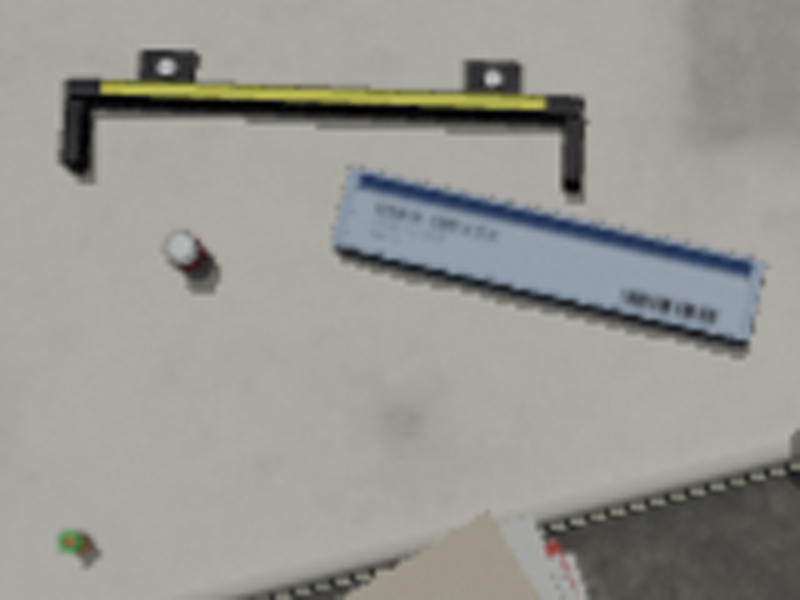

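```bash
cat >> h.py <<'E'
TB=-.025; OB=np.array([.716,.035])
def tobay(p):
    R=np.array([[np.cos(TB),-np.sin(TB)],[np.sin(TB),np.cos(TB)]]); return (np.array(p)[:2]-OB)@R
def carton(d,crop):
    W=world(d,np.array(crop)/5.+[149.6,114.6],.032);th,t,res=fit2(W,CM);u=np.array([-np.sin(th),np.cos(th)])
    print("c",t,"th",th,"res",res);print("L",t+.1075*u,"R",t-.1075*u,"bay c",tobay(t),"L",tobay(t+.1075*u),"R",tobay(t-.1075*u))
    return t,th
E
python3 - <<'E'
from h import *
d=grab("top");carton(d,[(351,168),(765,262),(748,342),(335,250)])
E
```

```text
c [ 0.64114146 -0.0798475 ] th -0.21016199679766318 res [[0.2, -0.6], [-0.1, 1.7], [0.6, 1.3], [-0.6, -2.4]]
L [0.66356793 0.0252872 ] R [ 0.61871498 -0.18498219] bay c [-0.07196426 -0.11668288] L [-0.05217289 -0.01102043] R [-0.09175563 -0.22234532]
```

Emit:
send_rows(
  increments=[
    {"gripper":0.15,"slide":[0.005,0.003,0],"turn":0.13},
    {"gripper":0.15,"slide":[0.01,0.006,0],"turn":0.27},
    {"gripper":0.15,"slide":[0.015,0.01,0],"turn":0.4},
    {"gripper":0.15,"slide":[0.02,0.014,0],"turn":0.54},
    {"gripper":0.15,"slide":[0.025,0.017,0],"turn":0.67},
    {"gripper":0.15,"slide":[0.03,0.02,0],"turn":0.81},
    {"gripper":0.15,"slide":[0.035,0.024,0],"turn":0.94},
    {"gripper":0.15,"slide":[0.04,0.027,0],"turn":1.08},
    {"gripper":0.15,"slide":[0.045,0.03,0],"turn":1.21},
    {"gripper":0.15,"slide":[0.048,0.033,-0.02],"turn":1.35},
    {"gripper":0.15,"slide":[0.048,0.033,-0.05],"turn":1.48},
    {"gripper":0.15,"slide":[0.048,0.033,-0.08],"turn":1.578},
  ],
)

```text
t: 7.0
eef_pos: [0.6098, -0.2254, 0.0671]
ee_rot: [[0.202, 0.979, -0.002], [0.979, -0.202, 0.0], [-0.0, -0.002, -1.0]]
wrist_force: [0.2, -0.8, -0.2]
width: 0.152
grasp_force: 0.0
```

Emit:
send_rows(
  increments=[
    {"gripper":0.15,"slide":[0,0,-0.02],"turn":0},
    {"gripper":0.15,"slide":[0,0,-0.04],"turn":0},
    {"gripper":0.15,"slide":[0,0,-0.053],"turn":0},
    {"gripper":0.15,"slide":[0,0,-0.057],"turn":0},
    {"gripper":0.15,"slide":[0,0,-0.057],"turn":0},
    {"gripper":0.15,"slide":[0,0,-0.057],"turn":0},
  ],
)

```text
t: 7.6
eef_pos: [0.61, -0.2266, 0.0114]
ee_rot: [[0.208, 0.978, -0.002], [0.978, -0.208, -0.0], [-0.0, -0.002, -1.0]]
wrist_force: [0.9, 1.0, -0.8]
width: 0.149
grasp_force: 0.0
```

Emit:
send_rows(
  increments=[
    {"gripper":0.15,"slide":[0.0017,0.0078,0],"turn":0},
    {"gripper":0.15,"slide":[0.0033,0.0156,0],"turn":0},
    {"gripper":0.15,"slide":[0.005,0.0235,0],"turn":0},
    {"gripper":0.15,"slide":[0.006,0.028,0],"turn":0},
    {"gripper":0.15,"slide":[0.007,0.033,0],"turn":0},
    {"gripper":0.15,"slide":[0.0083,0.039,0],"turn":0},
    {"gripper":0.15,"slide":[0.0096,0.045,0],"turn":0},
    {"gripper":0.15,"slide":[0.0108,0.051,0],"turn":0},
    {"gripper":0.15,"slide":[0.0121,0.057,0],"turn":0},
    {"gripper":0.15,"slide":[0.0134,0.063,0],"turn":0},
    {"gripper":0.15,"slide":[0.0147,0.069,0],"turn":0},
    {"gripper":0.15,"slide":[0.0147,0.069,0],"turn":0},
  ],
)

```text
t: 8.8
eef_pos: [0.624, -0.1562, 0.0102]
ee_rot: [[0.207, 0.978, -0.003], [0.978, -0.207, 0.001], [0.001, -0.004, -1.0]]
wrist_force: [0.8, -0.1, 0.3]
width: 0.15
grasp_force: 0.0
```

```bash
python3 - <<'E'
from h import *
s=r.read_state();print(s["t"],s["eef_pos"],s["wrist_force"])
d=grab("top");e=grab("scene")
a=cv2.resize(d["pixels"][115:235,150:310],None,fx=5,fy=5,interpolation=cv2.INTER_CUBIC)
b=cv2.resize(e["pixels"][130:270,120:320],None,fx=4,fy=4,interpolation=cv2.INTER_CUBIC)
cv2.imwrite("pics/c5a.png",a);cv2.imwrite("pics/c5.png",np.vstack([cv2.resize(a[:400],(600,300)),cv2.resize(b[:420],(600,300))]))
E
```

```text
8.8 [ 0.62399014 -0.15621015  0.01023005] [ 0.77474915 -0.11015269  0.27273284]
```

View pics/c5.png

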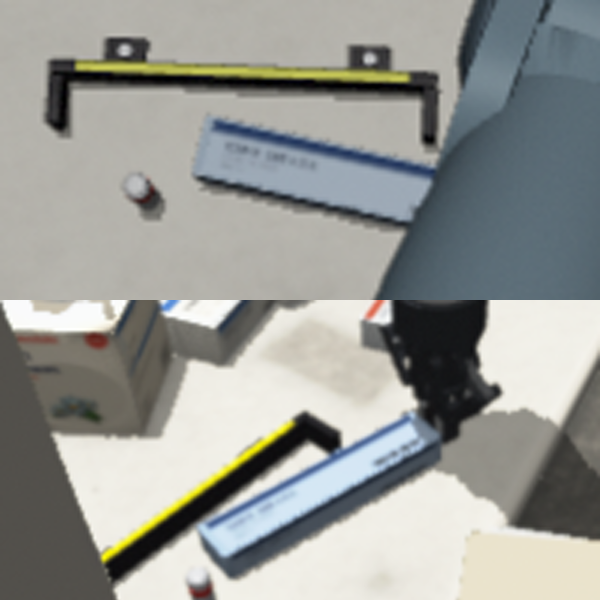

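The left end has come straight along: corners are at about (210,118) and (193,178) in the upper picture, post at (140,190). I'll check the numbers by segmentation.

```bash
cat >> h.py <<'E'
def seg(d,x0=150,x1=310,y0=115,y1=235):
    "edges of the visible carton top in the top view -> pose from left end and far/near edges"
    p=cv2.resize(d["pixels"][y0:y1,x0:x1],None,fx=5,fy=5,interpolation=cv2.INTER_CUBIC).astype(int)
    hsv=cv2.cvtColor(p.clip(0,255).astype(np.uint8),cv2.COLOR_BGR2HSV)
    m=((hsv[...,0]>100)&(hsv[...,0]<125)&(p[...,0]-p[...,2]>18)&(p[...,0]>90)).astype(np.uint8)
    m=cv2.morphologyEx(m,cv2.MORPH_CLOSE,np.ones((25,25)));m=cv2.morphologyEx(m,cv2.MORPH_OPEN,np.ones((15,15)))
    return m,p
E
python3 - <<'E'
from h import *
p=cv2.imread("pics/c5a.png")
d=grab("top");m,_=seg(d)
n,l,st,_=cv2.connectedComponentsWithStats(m);print(st.tolist())
W=world(d,np.array([(280,157),(257,237)])/5+[149.6,114.6],.032);print(W,W.mean(0), tobay(W.mean(0)))
for n,q in(("far",(351,171)),("stripe",(300,160))):print(n,p[q[1],q[0]])
for x in range(260,560,30):
    c=np.where(m[:,x])[0];print(x,c.min() if len(c) else 0,c.max() if len(c) else 0,end=' | ')
E
```

```text
[[0, 0, 800, 600, 311198], [262, 0, 538, 600, 168802]]
[[0.68955409 0.05629313 0.032     ]
 [0.64853809 0.06669325 0.032     ]] [0.66904609 0.06149319 0.032     ] [-0.0476015   0.02531119]
far [167 158 147]
stripe [151 139 129]
260 0 0 | 290 157 239 | 320 164 245 | 350 171 253 | 380 177 259 | 410 184 266 | 440 191 274 | 470 197 599 | 500 204 599 | 530 211 599 |
```

Emit:
send_rows(
  increments=[
    {"gripper":0.15,"slide":[0.0015,0.006,0],"turn":0},
    {"gripper":0.15,"slide":[0.003,0.012,0],"turn":0},
    {"gripper":0.15,"slide":[0.0045,0.018,0],"turn":0},
    {"gripper":0.15,"slide":[0.006,0.024,0],"turn":0},
    {"gripper":0.15,"slide":[0.0075,0.03,0],"turn":0},
    {"gripper":0.15,"slide":[0.009,0.036,0],"turn":0},
    {"gripper":0.15,"slide":[0.0105,0.042,0],"turn":0},
    {"gripper":0.15,"slide":[0.012,0.048,0],"turn":0},
    {"gripper":0.15,"slide":[0.0135,0.054,0],"turn":0},
    {"gripper":0.15,"slide":[0.015,0.06,0],"turn":0},
    {"gripper":0.15,"slide":[0.0165,0.066,0],"turn":0},
    {"gripper":0.15,"slide":[0.0165,0.066,0],"turn":0},
  ],
)

```text
t: 10.15
eef_pos: [0.6406, -0.0904, 0.0103]
ee_rot: [[0.207, 0.978, -0.003], [0.978, -0.207, 0.001], [0.0, -0.003, -1.0]]
wrist_force: [-0.5, -0.1, -0.4]
width: 0.15
grasp_force: 0.0
```

```bash
python3 - <<'E'
from h import *
s=r.read_state();print(s["t"],s["eef_pos"],s["wrist_force"])
d=grab("top");m,p=seg(d);cv2.imwrite("pics/c6a.png",p)
e=grab("scene");b=cv2.resize(e["pixels"][130:270,120:320],None,fx=4,fy=4,interpolation=cv2.INTER_CUBIC)
cv2.imwrite("pics/c6.png",np.vstack([cv2.resize(p[:400].astype(np.uint8),(600,300)),cv2.resize(b[:420],(600,300))]))
for x in range(60,500,20):
    c=np.where(m[:,x])[0];print(x,c.min() if len(c) else 0,c.max() if len(c) else 0,end=' | ')
E
```

```text
10.15 [ 0.64061378 -0.09038285  0.01034138] [-0.45467684 -0.13968325 -0.35797306]
60 0 0 | 80 0 0 | 100 0 0 | 120 0 0 | 140 153 200 | 160 124 205 | 180 128 209 | 200 133 214 | 220 137 219 | 240 142 599 | 260 146 599 | 280 151 599 | 300 155 599 | 320 160 599 | 340 163 599 | 360 167 599 | 380 146 599 | 400 49 599 | 420 0 599 | 440 0 599 | 460 0 599 | 480 0 599 | [ WARN:0@1.747] global loadsave.cpp:1063 imwrite_ Unsupported depth image for selected encoder is fallbacked to CV_8U.
```

View pics/c6.png

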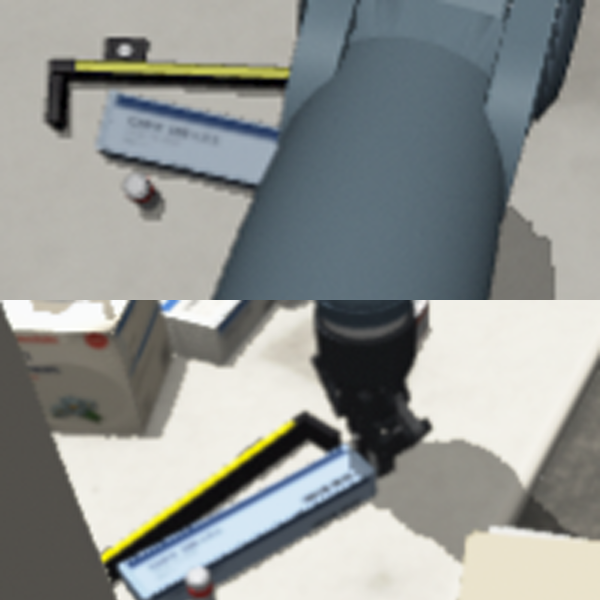

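The left end sits behind the post: end corners are about (117,92) and (100,150) in the upper picture, with the post at (140,188) clear of the near face. I'll push 13 mm more to centre it, then back off and lift.

Emit:
send_rows(
  increments=[
    {"gripper":0.15,"slide":[0.0012,0.005,0],"turn":0},
    {"gripper":0.15,"slide":[0.0022,0.01,0],"turn":0},
    {"gripper":0.15,"slide":[0.0028,0.013,0],"turn":0},
    {"gripper":0.15,"slide":[0.0028,0.013,0],"turn":0},
    {"gripper":0.15,"slide":[0,0,0],"turn":0},
    {"gripper":0.15,"slide":[-0.004,-0.02,0],"turn":0},
    {"gripper":0.15,"slide":[-0.008,-0.04,0.01],"turn":0},
    {"gripper":0.15,"slide":[-0.012,-0.06,0.04],"turn":0},
    {"gripper":0.15,"slide":[-0.016,-0.08,0.08],"turn":0},
    {"gripper":0.15,"slide":[-0.03,-0.11,0.12],"turn":0},
    {"gripper":0.15,"slide":[-0.06,-0.15,0.14],"turn":0},
    {"gripper":0.15,"slide":[-0.08,-0.19,0.14],"turn":0},
  ],
)

```text
t: 11.45
eef_pos: [0.5612, -0.284, 0.1546]
ee_rot: [[0.207, 0.978, 0.002], [0.978, -0.207, -0.003], [-0.003, 0.003, -1.0]]
wrist_force: [1.2, -0.7, 0.2]
width: 0.151
grasp_force: 0.0
```

```bash
python3 - <<'E'
from h import *
s=r.read_state();print(s["t"],s["eef_pos"],s["ee_rot"])
d=grab("top");m,p=seg(d)
n,l,st,_=cv2.connectedComponentsWithStats(m);print(st.tolist())
i=1+np.argmax(st[1:,4]);i=[k for k in range(1,n) if 20000<st[k,4]<50000][0]
c,_=cv2.findContours((l==i).astype(np.uint8),0,1);q=cv2.boxPoints(cv2.minAreaRect(c[0]));print(q)
x=q[q[:,0].argsort()];L=x[:2][x[:2,1].argsort()];R=x[2:][x[2:,1].argsort()]
carton(d,[L[0],R[0],R[1],L[1]])
E
```

```text
11.45 [ 0.56120069 -0.28404175  0.15461546] [[ 0.20701055  0.97833556  0.00248147]
 [ 0.97833508 -0.20700222 -0.00324736]
 [-0.00266334  0.00309994 -0.99999165]]
[[0, 0, 800, 600, 446459], [109, 119, 423, 164, 33541]]
[[104.886215 194.59431 ]
 [122.479904 115.070786]
 [534.49036  206.22353 ]
 [516.89667  285.74707 ]]
c [0.66775715 0.03623087] th -0.20763214912271807 res [[-0.1, -0.1], [-0.3, 1.0], [0.4, 0.5], [-0.1, -1.4]]
L [0.68991757 0.14142197] R [ 0.64559672 -0.06896022] bay c [-4.82585444e-02  2.45447257e-05] L [-0.02873455  0.10573672] R [-0.06778254 -0.10568763]
```

Measured: carton centre at bay (-48, 0) mm, angle 0.183 rad, left end (-29, 106) mm, so the waypoint is met. Next is the flat two-finger push from the near side.

Emit:
send_rows(
  increments=[
    {"gripper":1,"slide":[0.003,0.02,0],"turn":-0.13},
    {"gripper":1,"slide":[0.006,0.045,0],"turn":-0.26},
    {"gripper":1,"slide":[0.009,0.07,0],"turn":-0.39},
    {"gripper":1,"slide":[0.012,0.095,0],"turn":-0.52},
    {"gripper":1,"slide":[0.014,0.12,0],"turn":-0.65},
    {"gripper":1,"slide":[0.016,0.145,0],"turn":-0.78},
    {"gripper":1,"slide":[0.018,0.17,0],"turn":-0.91},
    {"gripper":1,"slide":[0.02,0.195,0],"turn":-1.05},
    {"gripper":1,"slide":[0.023,0.22,0],"turn":-1.18},
    {"gripper":1,"slide":[0.026,0.245,0],"turn":-1.31},
    {"gripper":1,"slide":[0.029,0.27,0],"turn":-1.44},
    {"gripper":1,"slide":[0.032,0.29,0],"turn":-1.57},
  ],
)

```text
t: 12.7
eef_pos: [0.5876, -0.0179, 0.1501]
ee_rot: [[0.988, -0.154, 0.004], [-0.154, -0.988, 0.03], [-0.001, -0.031, -1.0]]
wrist_force: [0.2, 0.6, 0.4]
width: 0.998
grasp_force: 0.0
```

Emit:
send_rows(
  increments=[
    {"gripper":1,"slide":[0,0,-0.04],"turn":0},
    {"gripper":1,"slide":[0,0,-0.08],"turn":0},
    {"gripper":1,"slide":[0,0,-0.115],"turn":0},
    {"gripper":1,"slide":[0,0,-0.135],"turn":0},
    {"gripper":1,"slide":[0,0,-0.145],"turn":0},
    {"gripper":1,"slide":[0,0,-0.147],"turn":0},
    {"gripper":1,"slide":[0,0,-0.147],"turn":0},
    {"gripper":1,"slide":[0,0,-0.147],"turn":0},
  ],
)

```text
t: 13.5
eef_pos: [0.589, -0.0219, 0.0048]
ee_rot: [[0.987, -0.158, 0.007], [-0.158, -0.987, 0.028], [0.002, -0.028, -1.0]]
wrist_force: [0.4, -0.3, 0.5]
width: 0.998
grasp_force: 0.0
```

Joint 6 is at its limit, so I'll take the equivalent half-turned hand pose instead, raised clear.

Emit:
send_rows(
  increments=[
    {"gripper":1,"slide":[-0.01,0,0.04],"turn":0},
    {"gripper":1,"slide":[-0.01,0,0.08],"turn":0},
    {"gripper":1,"slide":[-0.01,0,0.11],"turn":0.14},
    {"gripper":1,"slide":[-0.01,0,0.11],"turn":0.28},
    {"gripper":1,"slide":[-0.01,0,0.11],"turn":0.42},
    {"gripper":1,"slide":[-0.01,0,0.11],"turn":0.56},
    {"gripper":1,"slide":[-0.01,0,0.11],"turn":0.7},
    {"gripper":1,"slide":[-0.01,0,0.11],"turn":0.84},
    {"gripper":1,"slide":[-0.01,0,0.11],"turn":0.98},
    {"gripper":1,"slide":[-0.01,0,0.11],"turn":1.12},
    {"gripper":1,"slide":[-0.01,0,0.11],"turn":1.26},
    {"gripper":1,"slide":[-0.01,0,0.11],"turn":1.4},
  ],
)

```text
t: 14.7
eef_pos: [0.5785, -0.0216, 0.115]
ee_rot: [[0.318, 0.948, -0.024], [0.948, -0.318, 0.008], [-0.0, -0.026, -1.0]]
wrist_force: [-0.3, 0.3, 0.3]
width: 1.003
grasp_force: 0.0
```

Emit:
send_rows(
  increments=[
    {"gripper":1,"slide":[0,0,0],"turn":0.14},
    {"gripper":1,"slide":[0,0,0],"turn":0.28},
    {"gripper":1,"slide":[0,0,0],"turn":0.42},
    {"gripper":1,"slide":[0,0,0],"turn":0.56},
    {"gripper":1,"slide":[0,0,0],"turn":0.7},
    {"gripper":1,"slide":[0,0,0],"turn":0.84},
    {"gripper":1,"slide":[0,0,0],"turn":0.98},
    {"gripper":1,"slide":[0,0,0],"turn":1.12},
    {"gripper":1,"slide":[0,0,0],"turn":1.26},
    {"gripper":1,"slide":[0,0,0],"turn":1.4},
    {"gripper":1,"slide":[0,0,0],"turn":1.54},
    {"gripper":1,"slide":[0,0,0],"turn":1.68},
  ],
)

```text
t: 15.9
eef_pos: [0.5785, -0.0216, 0.115]
ee_rot: [[-0.977, 0.213, -0.003], [0.213, 0.977, -0.028], [-0.003, -0.028, -1.0]]
wrist_force: [-0.8, 1.1, 0.2]
width: 1.0
grasp_force: 0.0
```

Emit:
send_rows(
  increments=[
    {"gripper":1,"slide":[0,0,0],"turn":0.062},
    {"gripper":1,"slide":[0,0,0],"turn":0.062},
  ],
)

```text
t: 16.1
eef_pos: [0.5783, -0.0216, 0.1148]
ee_rot: [[-0.987, 0.158, -0.001], [0.158, 0.987, -0.029], [-0.003, -0.028, -1.0]]
wrist_force: [-0.3, -0.4, 0.1]
width: 0.999
grasp_force: 0.0
```

```bash
python3 -c "
from h import *
print(r.read_state()['qpos'])"
```

```text
[-7.53306074 25.32945062 -7.39887796 57.13027091 -1.63496853  1.54239294]
```

Emit:
send_rows(
  increments=[
    {"gripper":1,"slide":[0.007,0.014,0],"turn":-0.02},
    {"gripper":1,"slide":[0.015,0.028,0],"turn":-0.049},
    {"gripper":1,"slide":[0.015,0.028,-0.03],"turn":-0.049},
    {"gripper":1,"slide":[0.015,0.028,-0.06],"turn":-0.049},
    {"gripper":1,"slide":[0.015,0.028,-0.09],"turn":-0.049},
    {"gripper":1,"slide":[0.015,0.028,-0.104],"turn":-0.049},
    {"gripper":1,"slide":[0.015,0.028,-0.107],"turn":-0.049},
    {"gripper":1,"slide":[0.015,0.028,-0.107],"turn":-0.049},
  ],
)

```text
t: 16.9
eef_pos: [0.5928, 0.0065, 0.0068]
ee_rot: [[-0.978, 0.206, -0.005], [0.207, 0.978, -0.028], [-0.001, -0.029, -1.0]]
wrist_force: [-0.3, 0.7, -0.0]
width: 1.002
grasp_force: 0.0
```

Emit:
send_rows(
  increments=[
    {"gripper":1,"slide":[0.008,-0.002,0],"turn":0},
    {"gripper":1,"slide":[0.016,-0.004,0],"turn":0},
    {"gripper":1,"slide":[0.024,-0.0055,0],"turn":0},
    {"gripper":1,"slide":[0.03,-0.007,0],"turn":0},
    {"gripper":1,"slide":[0.0345,-0.008,0],"turn":0},
    {"gripper":1,"slide":[0.038,-0.009,0],"turn":0.018},
    {"gripper":1,"slide":[0.0415,-0.0095,0],"turn":0.036},
    {"gripper":1,"slide":[0.045,-0.01,0],"turn":0.055},
    {"gripper":1,"slide":[0.0485,-0.011,0],"turn":0.073},
    {"gripper":1,"slide":[0.052,-0.0115,0],"turn":0.092},
    {"gripper":1,"slide":[0.055,-0.012,0],"turn":0.11},
    {"gripper":1,"slide":[0.058,-0.013,0],"turn":0.128},
  ],
)

```text
t: 18.1
eef_pos: [0.6507, -0.0065, 0.0063]
ee_rot: [[-0.997, 0.078, -0.002], [0.078, 0.997, -0.028], [-0.001, -0.028, -1.0]]
wrist_force: [-0.6, 0.1, -0.9]
width: 0.999
grasp_force: 0.1
```

Emit:
send_rows(
  increments=[
    {"gripper":1,"slide":[0.003,-0.0007,0],"turn":0.015},
    {"gripper":1,"slide":[0.005,-0.001,0],"turn":0.03},
    {"gripper":1,"slide":[0.007,-0.0015,0],"turn":0.045},
    {"gripper":1,"slide":[0.009,-0.002,0],"turn":0.055},
    {"gripper":1,"slide":[0.009,-0.002,0],"turn":0.055},
  ],
)

```text
t: 18.6
eef_pos: [0.6598, -0.0086, 0.0064]
ee_rot: [[-1.0, 0.024, 0.0], [0.024, 0.999, -0.029], [-0.001, -0.029, -1.0]]
wrist_force: [-0.0, 0.1, 0.9]
width: 1.006
grasp_force: 0.0
```

```bash
python3 - <<'E'
from h import *
s=r.read_state();print(s["t"],s["eef_pos"],s["wrist_force"])
e=grab("scene");b=cv2.resize(e["pixels"][130:270,120:320],None,fx=4,fy=4,interpolation=cv2.INTER_CUBIC);cv2.imwrite("pics/c7.png",b)
E
```

```text
18.6 [ 0.65982387 -0.00856464  0.00637473] [-0.0045734   0.13506395  0.85018477]
```

Emit:
send_rows(
  increments=[
    {"gripper":1,"slide":[0.001,0,0],"turn":0},
    {"gripper":1,"slide":[0.002,0,0],"turn":0},
    {"gripper":1,"slide":[0.003,0,0],"turn":0},
    {"gripper":1,"slide":[0.003,0,0],"turn":0},
  ],
)

```text
t: 19.05
eef_pos: [0.6627, -0.0085, 0.0063]
ee_rot: [[-1.0, 0.024, 0.0], [0.024, 0.999, -0.029], [-0.001, -0.029, -1.0]]
wrist_force: [-1.1, 0.2, 0.2]
width: 0.999
grasp_force: 0.2
```

Emit:
send_rows(
  increments=[
    {"gripper":1,"slide":[0.001,0,0],"turn":0},
    {"gripper":1,"slide":[0.0015,0,0],"turn":0},
    {"gripper":1,"slide":[0.0015,0,0],"turn":0},
  ],
)

```text
t: 19.35
eef_pos: [0.6635, -0.0084, 0.0063]
ee_rot: [[-1.0, 0.024, -0.001], [0.024, 0.999, -0.029], [0.0, -0.029, -1.0]]
wrist_force: [-2.2, 0.1, 2.6]
width: 0.997
grasp_force: 1.4
```

Emit:
send_rows(
  increments=[
    {"gripper":1,"slide":[0.001,0,0],"turn":0},
    {"gripper":1,"slide":[0.0015,0,0],"turn":0},
    {"gripper":1,"slide":[0.0015,0,0],"turn":0},
  ],
)

```text
t: 19.65
eef_pos: [0.6635, -0.0084, 0.0061]
ee_rot: [[-1.0, 0.025, -0.004], [0.025, 0.999, -0.029], [0.003, -0.029, -1.0]]
wrist_force: [-6.5, 1.0, 4.6]
width: 1.005
grasp_force: 3.4
```

The force rises with no further travel, so the carton is against the fence. I'll back off and measure.

Emit:
send_rows(
  increments=[
    {"gripper":1,"slide":[-0.003,0,0],"turn":0},
    {"gripper":1,"slide":[-0.02,0,0],"turn":0},
    {"gripper":1,"slide":[-0.05,0,0],"turn":0},
    {"gripper":1,"slide":[-0.07,0,0.03],"turn":0},
    {"gripper":1,"slide":[-0.07,-0.02,0.07],"turn":0},
    {"gripper":1,"slide":[-0.07,-0.06,0.11],"turn":0},
    {"gripper":1,"slide":[-0.07,-0.1,0.14],"turn":0},
    {"gripper":1,"slide":[-0.07,-0.14,0.14],"turn":0},
    {"gripper":1,"slide":[-0.07,-0.18,0.14],"turn":0},
    {"gripper":1,"slide":[-0.07,-0.22,0.14],"turn":0},
    {"gripper":1,"slide":[-0.07,-0.25,0.14],"turn":0},
    {"gripper":1,"slide":[-0.07,-0.27,0.14],"turn":0},
  ],
)

```text
t: 20.85
eef_pos: [0.596, -0.2814, 0.1465]
ee_rot: [[-1.0, 0.026, 0.002], [0.026, 0.999, -0.03], [-0.003, -0.03, -1.0]]
wrist_force: [-0.1, 0.2, 0.4]
width: 1.005
grasp_force: 0.0
```

```bash
python3 - <<'E'
from h import *
s=r.read_state();print(s["t"],s["eef_pos"])
d=grab("top");p=cv2.resize(d["pixels"][115:235,150:310],None,fx=5,fy=5,interpolation=cv2.INTER_CUBIC);cv2.imwrite("pics/c8.png",p)
m,p=seg(d)
n,l,st,_=cv2.connectedComponentsWithStats(m);print(st.tolist())
i=[k for k in range(1,n) if 20000<st[k,4]<50000][0]
c,_=cv2.findContours((l==i).astype(np.uint8),0,1);q=cv2.boxPoints(cv2.minAreaRect(c[0]))
x=q[q[:,0].argsort()];L=x[:2][x[:2,1].argsort()];R=x[2:][x[2:,1].argsort()]
carton(d,[L[0],R[0],R[1],L[1]])
E
```

```text
20.85 [ 0.5960245  -0.28139241  0.14652576]
[[0, 0, 800, 600, 446236], [110, 99, 422, 95, 33764]]
c [0.69547735 0.03628911] th -0.02365982481369069 res [[0.3, -0.6], [0.1, 1.3], [-0.1, 1.1], [-0.2, -1.8]]
L [0.69802054 0.14375903] R [ 0.69293415 -0.0711808 ] bay c [-0.02054846  0.0007757 ] L [-0.02069253  0.1082756 ] R [-0.0204044  -0.10672421]
```

View pics/c8.png

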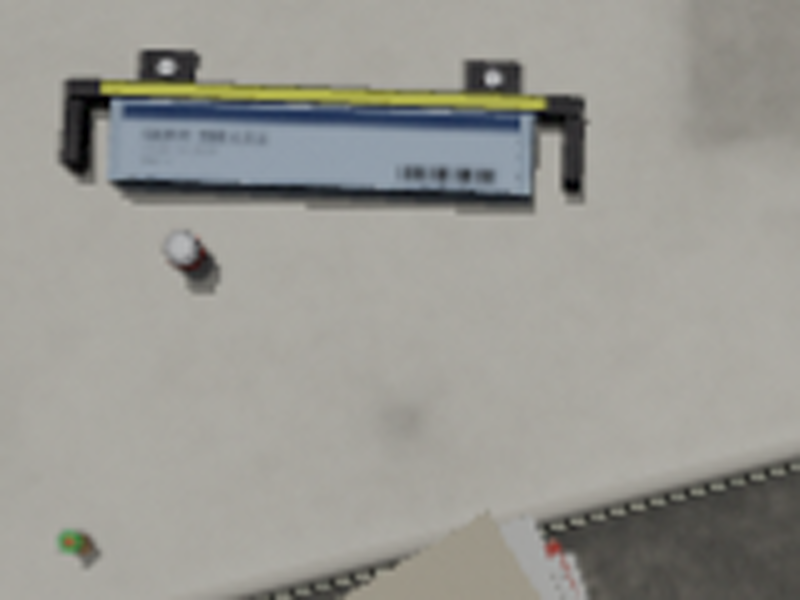

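The carton, (110,98) to (535,195), lies flat on the fence and centred between the cheeks. The vial at (70,543) hasn't moved.

```bash
python3 -c "
from h import *
print(order.hand_in())"
```

```text
the job is handed in; nothing more can be done
None
```

The job is handed in: at the last look the carton lay flat against the bay's back fence, parallel to it and centred between the cheeks, with the left end put in behind the post first and no lifting; the hand-in gave back no verdict.

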